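# Dispense one copper slug and slide it to the soldering block

### The arm

A 7-joint arm with a two-finger parallel gripper is mounted at the origin on the work surface. World frame = base frame: x ahead of the robot, y to its left, z up, the work surface at z = 0. Lengths are in m, angles in rad, forces in N, time in s.
With the tool pointing down it reaches from about 0.4 to 0.85 m from the base axis. Payload 10.4 kg.
Tool frame: the origin (TCP) lies between the finger pads; the fingertips stand 22 mm ahead of it and the grasp point (between the pads) lies 3 mm ahead of it; y points along the fingers, x is the direction in which the jaws open and shut, and the axes are right-handed (so a half turn about y gives the same grasp; the last joint's range is limited). The gripper opens to 87 mm and grips with 3 to 60 N. Pads are 19 mm wide; open, the fingers measure 117 mm over their backs; the gripper's body (75 mm by 190 mm) begins 51 mm behind the grasp point.
Start: joints at [-0.023, 0.332, -0.065, 1.46, 0.022, 1.35, -0.088], TCP at [0.625, 0, 0.245] pointing down, gripper open.
Joint ranges: [-2.6, 2.6], [-0.5, 2.12], [-1.47, 1.34], [0.16, 2.42], [-1.27, 4.41], [0.06, 2.06], [-2.6, 2.6]. Speed limits (rad/s): [2.22, 2.22, 2.79, 2.79, 3.14, 3.14, 3.14].

### API

Orientations are given as a 3x3 rotation matrix whose columns are the frame's x, y, z axes.
In Python, from bench import manip gives the robot as it stands.
- The arm moves only by the shell command python3 -m pendant 'ROWS' [OPENING] [FORCE]. ROWS is JSON, a list of rows, each a list of 4 numbers: the shift along the tool's x, y, z in cm, then the turn about the tool's y in degrees. A call has 1 to 12 rows; each row is the pose to reach, as a shift and turn from the pose commanded when the call began, along the tool's axes at that moment; what a row does not reach only later rows make up. A row lasts 1/8 s, in which the tool goes at most 62.5 mm and 10.7 degrees, less where a joint would pass 70% of its speed; a pose out of reach is approached as far as the arm can. A call with a gripper value outside its range is refused whole. OPENING is the finger opening in cm, from 0 to 8.7, set as the call begins (- or left out, the last holds). The fingers move at their own pace and stop on an object; FORCE is the grip in N (left out, the last holds). Time passes only in rows, so rows that repeat a pose let the fingers close. It gives the time, the measured TCP pose, the force and the opening at its end, in the units of the state.
- manip.state(): the state, without advancing time (a new reading comes with each control period).
- manip.get_image(name): name is "scene" or "side" or "wrist"; returns a dict with "color" (480x640x3 uint8, red, green, blue), "K" (3x3 intrinsics, pixels), "camera_from_world" (4x4, takes a point from world to camera coordinates); the wrist camera has in their place "mount" (4x4, takes a point from camera to tool coordinates, whose origin is the TCP and whose axes are the tool frame's). Camera axes: x right, y down, z forward; pixel columns grow to the right and rows downward; lengths in m; the calibration is good to about 2 mm. A picture is of the moment at which its call begins: read the wrist's pose just before it. There is no depth.
- manip.job_done(): hands the job in, once; it reports no verdict.
The state is a dict: "t": time; "joint_positions": joint angles; "qvel": joint speeds; "joint_efforts": joint torques, N m; "ee_pos": TCP position; "eef_rot": TCP orientation; "contact_force": force on the tool from outside, world axes, zero at the start; "wrist_torque": the same for the moment, N m; "gripper_width": opening from 0.0 (shut) to 1.0 (fully open).
Only numpy, scipy, OpenCV 4.12 (cv2) and the standard library are available. Lean on these libraries where they do the work, as an engineer would, in place of code of your own. Each camera call takes 0.05 s, during which the arm holds its last target.

### The job

Press the red plunger of the slug feeder fully in once and let it spring back, so that a single copper slug comes out onto the white board. Then, with the fingertips, slide that slug aside over the board until it rests against the long side of the black soldering block, ready for the torch. Do not lift the slug, take no second one, and leave the black block and the other things on the board where they stand.

Things in the scene. Friction and masses are not known exactly. Their poses are not given: they have to be found in the camera images.
- board: White ceramic soldering board, 340 x 420 x 12 mm, lying fixed on the bench. Origin at the centre of its underside; its x (340 mm) and y (420 mm) lie along its edges, z up. Its top is 12 mm above the bench top; everything below stands on it.
- feeder: Slug feeder screwed to the board. Origin on the vertical axis of its square magazine (four steel strips, 45 mm wide, 52 mm high) at the board's top; +x: the way a slug comes out, -x: plunger side, z up. Base plate 60 mm wide (y), 4 mm thick, from x = -68 to +20 mm, the outlet edge; behind the magazine a grey bearing block, 40 mm wide, 28 mm high, to x = -58 mm.
- plunger (a joint): Plunger travel in m along the feeder's +x: 0 = out (home), 0.042 = fully in, at its stop. A spring pushes back with 3 N at the start and 7 N fully in; the slugs add up to 3 N. It comes home by itself when let go. One full press pushes out the lowest slug alone; when the plunger is home again the stack drops by one slug.
- knob_face (a point): Centre of the outer end face of the plunger's red round knob, the face to press along the feeder's +x. Knob 28 mm in diameter, 12 mm thick, on an 8 mm rod; its centre is 17 mm above the board. At home this point is at feeder x = -114 mm. The point moves with the plunger.
- slug0_center (a point): Centre of the lowest copper slug of the stack, the one to dispense: a plain disc 30 mm in diameter, 7 mm thick, about 44 g. At the start it lies in the feeder on the base plate; once pushed out it drops 4 mm and lies flat on the board at about feeder x = +40 mm, y = 0, its centre 3.5 mm above the board's top.
- slug1_center (a point): Centre of the second slug of the stack counted from below, same size; it stays in the feeder.
- slug2_center (a point): Centre of the third slug of the stack counted from below, same size; it stays in the feeder.
- slug3_center (a point): Centre of the fourth slug of the stack counted from below, same size; it stays in the feeder.
- slug4_center (a point): Centre of the fifth and top slug of the stack counted from below, same size; it stays in the feeder.
- soldering_block: Matt black soldering block, 60 mm (its x) x 100 mm (its y) x 28 mm high, about 0.3 kg, loose on the board to one side (feeder +y or -y) of the outlet; its nearer long side faces the place where the slug comes out and lies roughly along the feeder's x. It slides when pushed with more than about 1.5 N. Origin at the centre of its underside.
- bench_block: Bystander: bright square steel bench block, 65 x 65 x 19 mm, 0.6 kg, loose on the board on the other side of the outlet from the black block (which is on which side varies). Origin at the centre of its underside.
- jar: Bystander: small amber jar with an orange cap, 48 mm in diameter, 62 mm high, standing on the board. Origin at the centre of its underside.
- third_hand: Bystander: soldering tweezers on a domed steel base (58 mm in diameter), standing on the board, about 56 mm high. Origin at the centre of the base's underside; the tweezers' points reach 95 mm along its +x, their back end 45 mm along -x.
Mind the look-alikes: they are no part of the job. Several things have the shape of the soldering_block; the one meant has the colours described above.

How it is judged:
On the way, in this order (a step that is already met when the one before it is completed fails the run):
1. the plunger is pressed fully in (value of joint plunger above 0.038 m), for 0.05 s.
2. the plunger is back home and one slug lies flat on the board (value of joint plunger below 0.004 m and z of slug0_center in the frame of board below 0.0175 m and angle between slug0_center's own z axis and vertical below 0.08 rad and horizontal distance between slug0_center and feeder above 0.034 m), for 0.2 s.
At the end, for the whole second after the job is handed in: The dispensed slug lies flat and still on the board within 6 mm of touching a long side of the black block, its centre within 45 mm of that side's middle; the plunger is home (under 4 mm) and the other four slugs are still in the feeder (z of slug0_center in the frame of board below 0.0175 m and angle between slug0_center's own z axis and vertical below 0.08 rad and x of slug0_center in the frame of soldering_block between -0.051 and 0.051 m and y of slug0_center in the frame of soldering_block between -0.045 and 0.045 m and angle between soldering_block's own z axis and vertical below 0.05 rad and z of soldering_block in the frame of board below 0.014 m and linear speed of soldering_block below 0.01 m/s and velocity of joint plunger below 0.01 m/s and value of joint plunger below 0.004 m and horizontal distance between each of slug1_center, slug2_center, slug3_center, slug4_center and feeder below 0.007 m).
It fails at once if the slug is lifted or stood on edge (z of slug0_center in the frame of board above 0.026 m or angle between slug0_center's own z axis and vertical above 0.7 rad).
It fails at once if a second slug is pushed or taken out of the feeder (horizontal distance between any of slug1_center, slug2_center, slug3_center, slug4_center and feeder above 0.008 m or height (world z) of slug4_center above 0.065 m).
It fails at once if the black block is shifted by more than 20 mm or lifted (distance of soldering_block from where it was at the start of the episode above 0.02 m or z of soldering_block in the frame of board above 0.018 m).
It fails at once if a bystander is shifted by more than 20 mm (distance of any of bench_block, jar, third_hand from where it was at the start of the episode above 0.02 m).
It also fails if it takes over 50 s, if anything falls off the work surface, if the arm or the gripper's body presses on something with over 40 N, if the wrist force passes 120 N, or if a joint passes its speed limit or range.

## Working session

There is one attempt and no reset: what is moved stays moved. The work goes in short steps, Python scripts to look and compute and a shell command to move; the robot and the scene stay as the last step left them, time stands still between calls to the robot, and variables do not carry over. Pictures are saved under pics/ and viewed, and the job is handed in when it is done.

```bash
mkdir -p pics; ls; python3 - <<'E'
from bench import manip
import cv2,json
s=manip.state(); print(s)
for n in("scene","side","wrist"):
    im=manip.get_image(n); cv2.imwrite(f"pics/{n}0.png",im["color"][:,:,::-1]); print(n,{k:v for k,v in im.items() if k!="color"})
E
```

```text
pics
{'t': 0.0, 'joint_positions': array([-0.0225834 ,  0.33288549, -0.06472814,  1.46092555,  0.02160353,
        1.34989155, -0.08851911]), 'qvel': array([-0.00016413,  0.00280629,  0.00143617, -0.00139675, -0.00122694,
        0.0006748 , -0.00062905]), 'joint_efforts': array([-1.20520472e-04, -6.23245955e+01,  2.44190963e-02, -3.89891267e+01,
       -6.13984605e-02,  3.97891912e-02,  1.87085252e-04]), 'ee_pos': array([6.24651847e-01, 1.27936613e-06, 2.43753007e-01]), 'eef_rot': array([[ 9.99999002e-01, -1.41288455e-03, -1.23700570e-05],
       [ 1.22869879e-05, -5.88026761e-05,  9.99999998e-01],
       [-1.41288528e-03, -9.99999000e-01, -5.87852573e-05]]), 'contact_force': array([0.42202248, 0.40762332, 0.15271069]), 'wrist_torque': array([ 0.03891667, -0.04280424,  0.01954087]), 'gripper_width': 0.9975684611888851}
scene {'K': array([[455.91128668,   0.        , 313.45109415],
       [  0.        , 455.91128668, 232.97331648],
       [  0.        ,   0.        ,   1.        ]]), 'camera_from_world': array([[ 0.30626749,  0.95181882,  0.01552919, -0.21897789],
       [ 0.54044976
[... 416 characters left out ...]
     [-0.21706164, -0.73447201, -0.64298921,  0.20582016],
       [ 0.16778972,  0.62081754, -0.76578861,  0.65663472],
       [ 0.        ,  0.        ,  0.        ,  1.        ]])}
wrist {'K': array([[341.58039281,   0.        , 314.87148884],
       [  0.        , 341.58039281, 238.6997025 ],
       [  0.        ,   0.        ,   1.        ]]), 'mount': array([[ 9.99999714e-01,  2.44641476e-04, -7.15542938e-04,
         1.10465687e-03],
       [ 7.53882583e-04, -2.48360266e-01,  9.68667440e-01,
        -1.39211484e-01],
       [ 5.92637979e-05, -9.68667703e-01, -2.48360379e-01,
         6.75964458e-02],
       [ 0.00000000e+00,  0.00000000e+00,  0.00000000e+00,
         1.00000000e+00]])}
```

View pics/scene0.png

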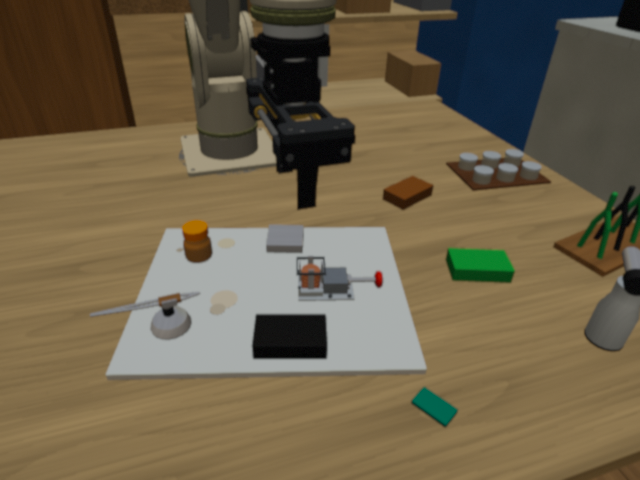

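View pics/side0.png

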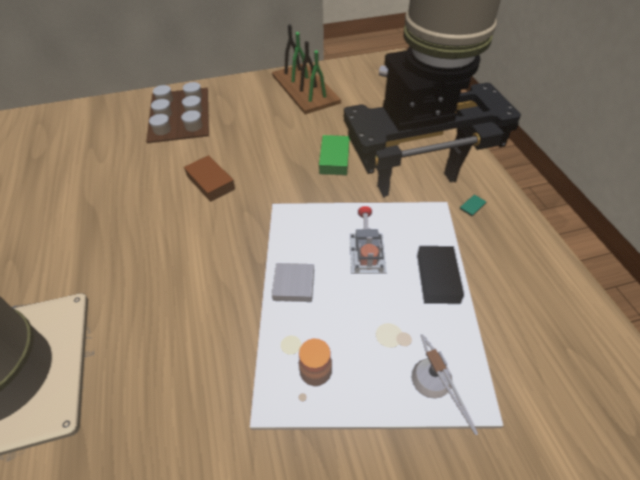

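View pics/wrist0.png

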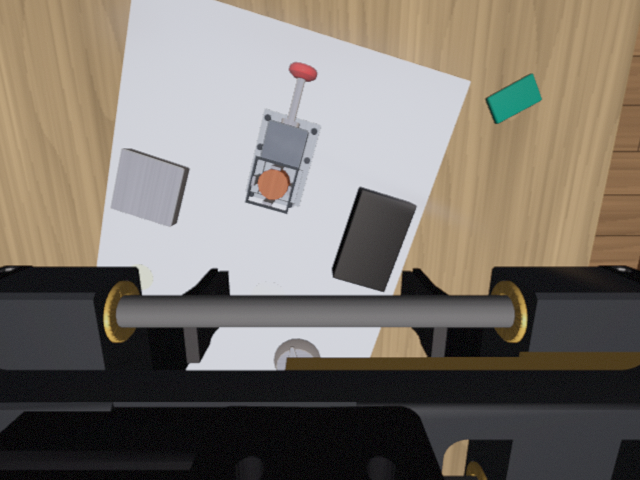

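```bash
cat > h.py <<'E'
import numpy as np,cv2
from bench import manip
def ray(im,uv,st=None):
    K=im["K"]; d=np.linalg.inv(K)@np.array([uv[0],uv[1],1.])
    if "mount" in im:
        T=np.eye(4);T[:3,:3]=st["eef_rot"];T[:3,3]=st["ee_pos"];M=T@im["mount"]
    else: M=np.linalg.inv(im["camera_from_world"])
    return M[:3,3],M[:3,:3]@d
def at(im,uv,z,st=None):
    o,d=ray(im,uv,st); return (o+d*(z-o[2])/d[2]).round(4)
def proj(im,P,st=None):
    if "mount" in im:
        T=np.eye(4);T[:3,:3]=st["eef_rot"];T[:3,3]=st["ee_pos"];C=np.linalg.inv(T@im["mount"])
    else: C=im["camera_from_world"]
    p=C[:3,:3]@np.array(P)+C[:3,3]; p=im["K"]@p; return p[:2]/p[2]
E
python3 - <<'E'
import cv2
w=cv2.imread("pics/wrist0.png");cv2.imwrite("pics/w0c.png",cv2.resize(w[50:300,230:430],None,fx=4*.6,fy=4*.6,interpolation=cv2.INTER_CUBIC))
w=cv2.imread("pics/side0.png");cv2.imwrite("pics/s0c.png",cv2.resize(w[195:320,260:480],None,fx=3.6,fy=3.6,interpolation=cv2.INTER_CUBIC))
w=cv2.imread("pics/scene0.png");cv2.imwrite("pics/c0c.png",cv2.resize(w[220:365,240:400],None,fx=4,fy=4,interpolation=cv2.INTER_CUBIC))
E
```

```text
(no output)
```

View pics/w0c.png

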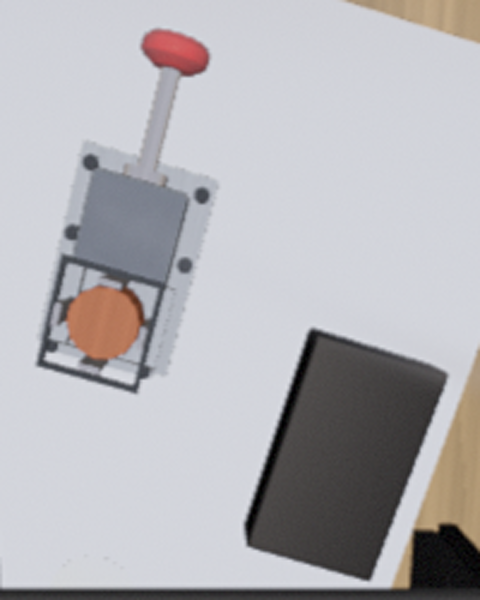

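View pics/s0c.png

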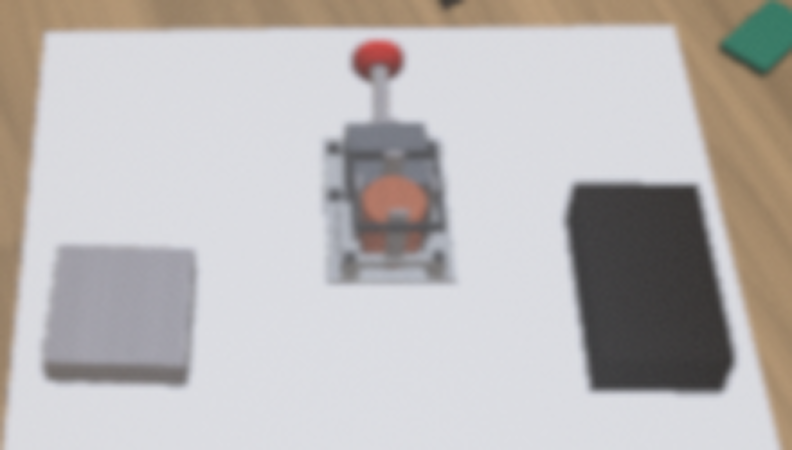

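View pics/c0c.png

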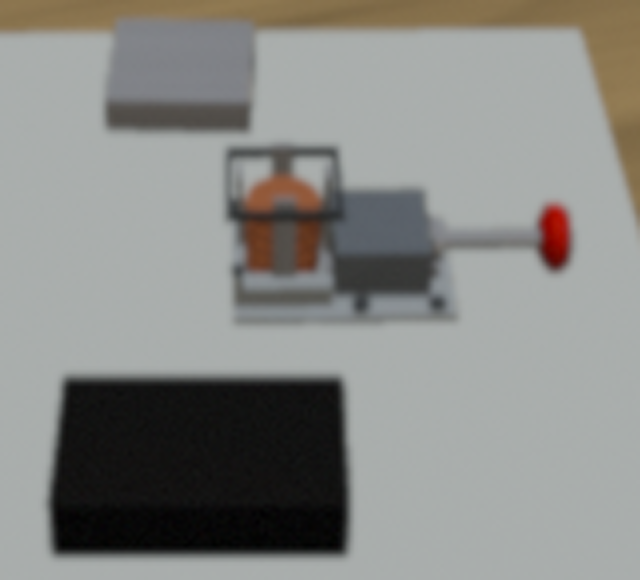

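```bash
python3 - <<'E'
from h import *
s=manip.state(); im={n:manip.get_image(n) for n in("wrist","side","scene")}
f=lambda n,o,k,L,z:print(n,z,[at(im[n],(o[0]+x/k,o[1]+y/k),z,s)[:2].tolist() for x,y in L])
W=("wrist",(230,50),2.4);S=("side",(260,195),3.6);C=("scene",(240,220),4)
print("mag top");f(*W,[(65,257),(165,283),(137,391),(38,365)],.064);f(*C,[(228,150),(337,150),(344,217),(228,217)],.064)
print("base");f(*W,[(85,141),(218,183),(165,376)],.016);f(*S,[(325,282),(455,282)],.016);f(*C,[(235,318),(456,318)],.016)
print("blk");f(*W,[(318,332),(446,372),(371,580),(252,546)],.040);f(*S,[(574,184),(697,184),(733,360),(590,360)],.040);f(*C,[(65,378),(342,378),(348,508),(52,508)],.040)
print("bench");f(*S,[(58,245),(195,250),(188,362),(45,360)],.031);f(*C,[(115,20),(255,20),(250,103),(107,103)],.031)
print("knob");f(*W,[(177,52)],.029);f(*S,[(378,60)],.029);f(*C,[(555,237)],.029)
print("board");f("side",(0,0),1,[(273,204),(447,203),(495,422),(250,422)],.012);f("scene",(0,0),1,[(165,229),(386,228),(424,366),(110,374)],.012)
print(s['t'],s['contact_force'])
E
```

```text
mag top
wrist 0.064 [[0.5729, 0.0624], [0.6106, 0.0527], [0.5991, 0.011], [0.5606, 0.0213]]
scene 0.064 [[0.5646, 0.0202], [0.5769, 0.0612], [0.6166, 0.0503], [0.6041, 0.0088]]
base
wrist 0.016 [[0.5753, 0.1091], [0.6314, 0.0923], [0.6079, 0.0093]]
side 0.016 [[0.5463, 0.0246], [0.6047, 0.0075]]
scene 0.016 [[0.6077, 0.0104], [0.6326, 0.0924]]
blk
wrist 0.04 [[0.673, 0.0316], [0.7274, 0.0149], [0.7006, -0.0793], [0.6469, -0.0631]]
side 0.04 [[0.6705, 0.0293], [0.726, 0.013], [0.6965, -0.0804], [0.6373, -0.0631]]
scene 0.04 [[0.645, -0.063], [0.6735, 0.0306], [0.7306, 0.0129], [0.7023, -0.0794]]
bench
side 0.031 [[0.4296, 0.0698], [0.4902, 0.049], [0.4712, -0.0095], [0.4109, 0.0093]]
scene 0.031 [[0.4122, 0.0093], [0.4308, 0.0719], [0.4934, 0.0507], [0.4755, -0.0091]]
knob
wrist 0.029 [[0.6148, 0.1408]]
side 0.029 [[0.6126, 0.1413]]
scene 0.029 [[0.6129, 0.142]]
board
side 0.012 [[0.4548, 0.2264], [0.7783, 0.133], [0.6574, -0.2594], [0.3415, -0.1681]]
scene 0.012 [[0.3415, -0.1768], [0.4584, 0.2299], [0.7764, 0.135], [0.6679, -0.2615]]
0.15 [-0.10279659 -0.43414205 -0.0445253 ]
```

```bash
python3 -m pendant '[[0,0,5,5],[0,0,10,10],[0,0,15,16.5],[0,0,17.5,16.5],[0,0,17.5,16.5],[0,0,17.5,16.5],[0,0,17.5,16.5]]' 0 20; python3 - <<'E'
from h import *
s=manip.state(); print(s); im=manip.get_image("wrist"); cv2.imwrite("pics/w1.png",im["color"][:,:,::-1])
im=manip.get_image("scene")
print(at(im,(480,270),.028),at(im,(447,262),.028))
E
```

```text
t: 1.18
ee_pos: [0.6254, 0.1732, 0.2447]
eef_rot: [[0.958, 0.0, 0.286], [-0.286, -0.001, 0.958], [0.0, -1.0, -0.0]]
contact_force: [1.4, -0.0, -0.3]
gripper_width: 0.287
{'t': 1.175, 'joint_positions': array([-0.26566452,  0.38639913, -0.10121722,  1.38827858,  0.03956702,
        1.36879398, -0.65758421]), 'qvel': array([-1.41813596e-03,  4.04301856e-04, -3.57111006e-03, -6.59298467e-04,
        7.93013778e-05, -5.71867677e-05, -3.04764656e-03]), 'joint_efforts': array([-5.10313679e-01, -6.59155011e+01, -7.61847999e-01, -3.91721678e+01,
       -8.31355574e-02, -1.98015478e-02,  1.17814442e-02]), 'ee_pos': array([0.62536979, 0.17321162, 0.24466659]), 'eef_rot': array([[ 9.58192425e-01,  2.95718244e-04,  2.86124429e-01],
       [-2.86124216e-01, -6.08588183e-04,  9.58192341e-01],
       [ 4.57486904e-04, -9.99999771e-01, -4.98532437e-04]]), 'contact_force': array([ 1.36013434, -0.03604911, -0.29830294]), 'wrist_torque': array([-0.00974783,  0.03623698, -0.01402405]), 'gripper_width': 0.28668650140712065}
[0.6387 0.3134 0.028 ] [0.604  0.2723 0.028 ]
```

View pics/w1.png

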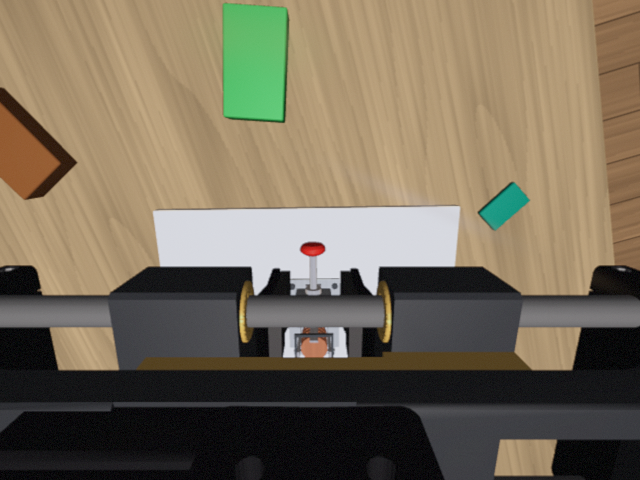

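```bash
python3 -m pendant '[[0,6,0,0],[0,12,0,0],[0,17,0,0],[0,20.4,0,0],[0,20.4,0,0],[0,20.4,0,0],[0,20.4,0,0]]'; python3 - <<'E'
from h import *
s=manip.state(); im=manip.get_image("wrist"); cv2.imwrite("pics/w2.png",im["color"][:,:,::-1])
i2=manip.get_image("side");cv2.imwrite("pics/s2.png",cv2.resize(i2["color"][100:320,260:480,::-1],None,fx=2.7,fy=2.7))
i2=manip.get_image("scene");cv2.imwrite("pics/c2.png",cv2.resize(i2["color"][180:365,240:440,::-1],None,fx=3,fy=3))
E
```

```text
t: 2.15
ee_pos: [0.6259, 0.1751, 0.0423]
eef_rot: [[0.959, 0.002, 0.284], [-0.284, 0.001, 0.959], [0.002, -1.0, 0.001]]
contact_force: [-0.6, 0.1, 0.1]
gripper_width: 0.004
```

View pics/w2.png

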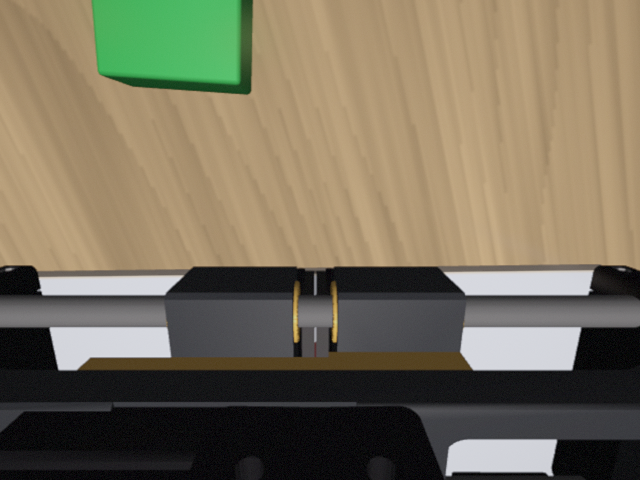

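View pics/s2.png

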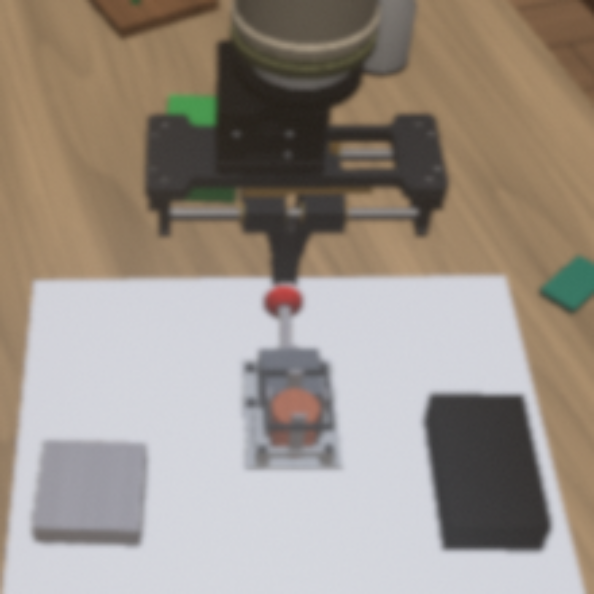

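View pics/c2.png

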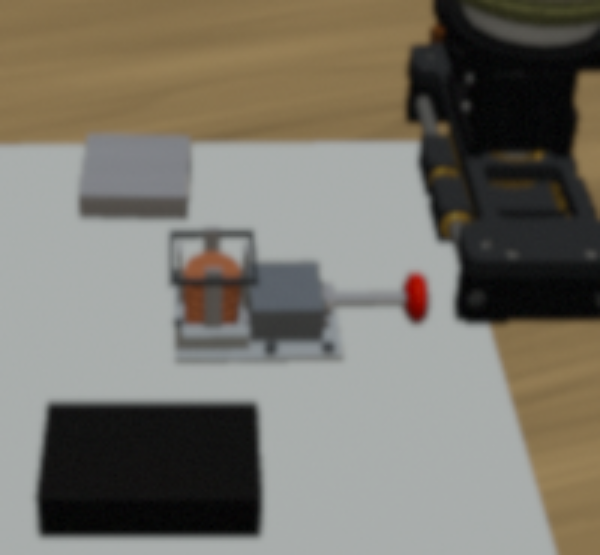

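```bash
python3 -m pendant '[[0,0.2,-1,0],[0,0.2,-1.6,0],[0,0.2,-2.0,0],[0,0.2,-2.4,0],[0,0.2,-2.4,0]]'
```

```text
t: 2.92
ee_pos: [0.6184, 0.1527, 0.0387]
eef_rot: [[0.959, 0.001, 0.284], [-0.284, 0.001, 0.959], [0.001, -1.0, 0.001]]
contact_force: [1.6, 3.2, -1.7]
gripper_width: 0.006
```

```bash
python3 -m pendant '[[0,0,-0.5,0],[0,0,-1,0],[0,0,-1.5,0],[0,0,-2,0],[0,0,-2.5,0],[0,0,-3,0],[0,0,-3.5,0],[0,0,-3.8,0],[0,0,-3.8,0]]'; python3 - <<'E'
from h import *
i2=manip.get_image("scene");cv2.imwrite("pics/c3.png",cv2.resize(i2["color"][180:365,240:440,::-1],None,fx=3,fy=3))
E
```

```text
t: 4.05
ee_pos: [0.6082, 0.1171, 0.0389]
eef_rot: [[0.959, 0.002, 0.283], [-0.283, 0.002, 0.959], [0.002, -1.0, 0.003]]
contact_force: [4.5, 5.6, -3.6]
gripper_width: 0.003
```

View pics/c3.png

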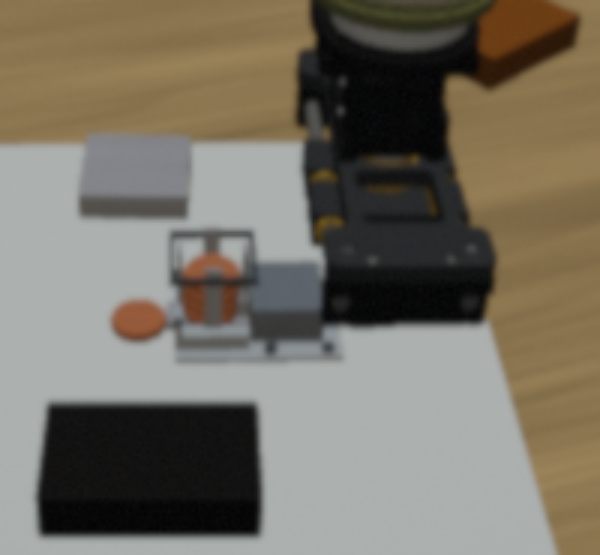

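```bash
python3 -m pendant '[[0,0,-0.3,0],[0,0,-0.5,0],[0,0,-0.7,0],[0,0,-0.7,0]]'
```

```text
t: 4.6
ee_pos: [0.6075, 0.1154, 0.0393]
eef_rot: [[0.96, 0.006, 0.28], [-0.28, 0.008, 0.96], [0.004, -1.0, 0.009]]
contact_force: [12.7, 19.0, -12.0]
gripper_width: 0.005
```

Force jumped to 22 N and the knob stopped moving, so the plunger is on its stop. Retracting.

```bash
python3 -m pendant '[[0,0,1,0],[0,0,2.5,0],[0,0,4.5,0],[0,0,6.5,0],[0,0,7.5,0],[0,0,7.5,0],[0,0,7.5,0]]'; python3 - <<'E'
from h import *
s=manip.state();print(s['ee_pos'],s['contact_force'])
for n,o,k in(("scene",(240,220),4),("side",(260,195),3.6)):
    i=manip.get_image(n);w=i["color"][:,:,::-1]
    c=w[220:365,240:400] if n=="scene" else w[195:320,260:480]
    cv2.imwrite(f"pics/{n}4.png",cv2.resize(c,None,fx=k,fy=k,interpolation=cv2.INTER_CUBIC))
E
```

```text
t: 5.48
ee_pos: [0.6267, 0.1797, 0.0384]
eef_rot: [[0.959, -0.0, 0.285], [-0.285, -0.001, 0.959], [-0.0, -1.0, -0.001]]
contact_force: [0.0, -0.8, -0.5]
gripper_width: 0.003
[0.62671038 0.17973088 0.03838472] [ 0.03412947 -0.79144328 -0.45423308]
```

View pics/scene4.png

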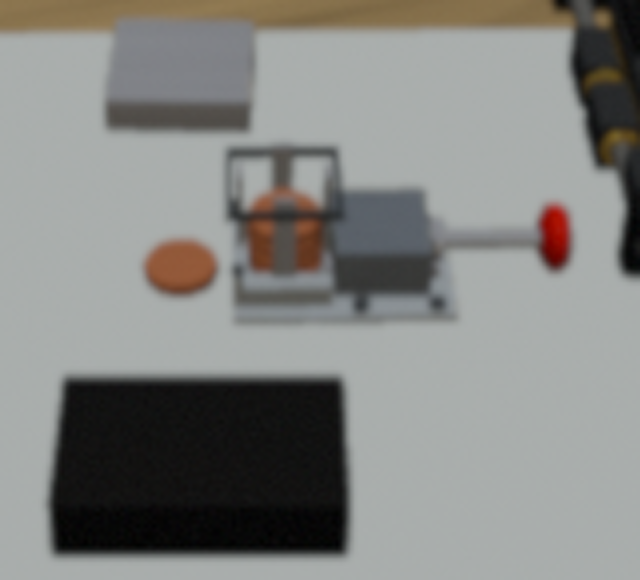

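View pics/side4.png

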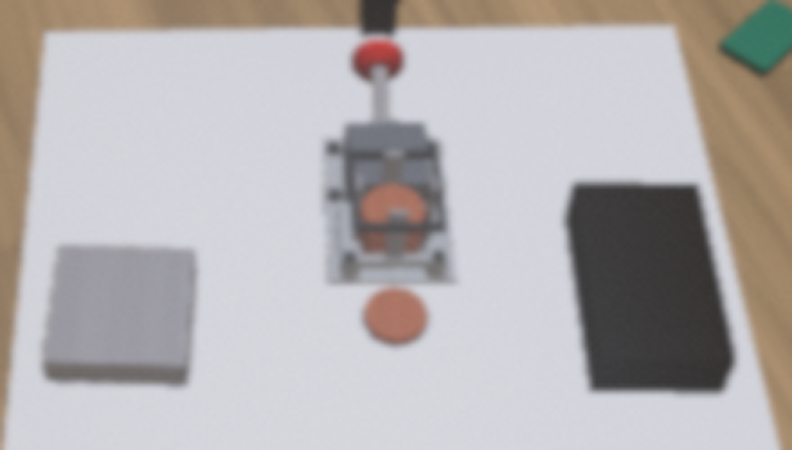

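```bash
python3 - <<'E'
from h import *
s=manip.state()
a=at(manip.get_image("side"),(260+395.5/3.6,195+314/3.6),.019);b=at(manip.get_image("scene"),(240+180.5/4,220+263/4),.019)
print(a,b);R=s["eef_rot"]
for p in(a,b): print("tool cm",R.T@(p-s["ee_pos"])*100)
for p in([.6725,.0305,0],[.646,-.063,0]): print("blk",R.T@(np.array(p)-s["ee_pos"])*100)
E
```

```text
[ 0.571  -0.0036  0.019 ] [ 0.5737 -0.0023  0.019 ]
tool cm [ -0.11952085   1.96521021 -19.15899973]
tool cm [  0.1022054    1.96512992 -18.95741237]
blk [  8.63664069   3.86300762 -12.99551045]
blk [  8.76255486   3.86825789 -22.71297504]
```

```bash
python3 -m pendant '[[0,-6,0,0],[0,-10,0,0],[-1,-10,-6,0],[-3,-10,-12,0],[-4.3,-10,-17,0],[-4.3,-10,-19.05,0],[-4.3,-6,-19.05,0],[-4.3,-3,-19.05,0],[-4.3,-1,-19.05,0],[-4.3,0,-19.05,0],[-4.3,0,-19.05,0]]'; python3 - <<'E'
from h import *
i=manip.get_image("side");cv2.imwrite("pics/s5.png",cv2.resize(i["color"][195:320,260:480,::-1],None,fx=3.6,fy=3.6,interpolation=cv2.INTER_CUBIC))
s=manip.state();i=manip.get_image("wrist");cv2.imwrite("pics/w5.png",i["color"][:,:,::-1])
print(s['ee_pos'],s['contact_force'])
E
```

```text
t: 7.05
ee_pos: [0.5312, 0.0102, 0.0384]
eef_rot: [[0.959, -0.001, 0.284], [-0.284, -0.0, 0.959], [-0.001, -1.0, -0.0]]
contact_force: [-0.4, -0.1, 0.9]
gripper_width: 0.003
[0.53165368 0.01024803 0.03905711] [ 0.40801034 -0.31501174  0.47408456]
```

View pics/s5.png

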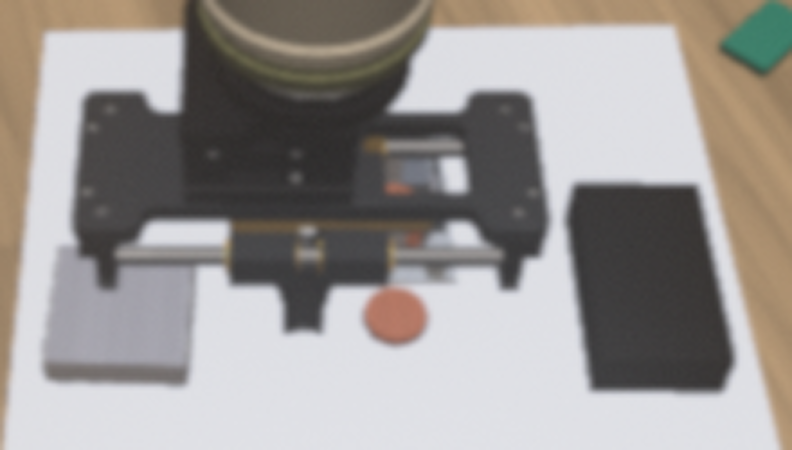

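View pics/w5.png

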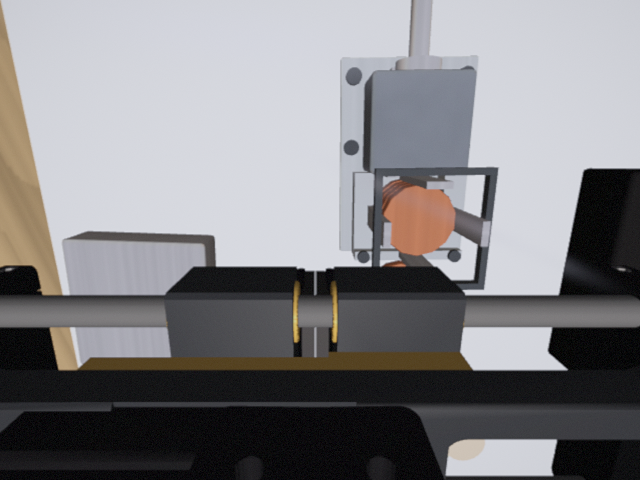

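```bash
python3 -m pendant '[[0,0.22,0,0],[1,0.22,0,0],[1.6,0.22,0,0],[2.2,0.22,0,0],[3,0.22,0,0],[4,0.22,0,0],[5,0.22,0,0],[6,0.22,0,0],[7,0.22,0,0],[7.6,0.22,0,0],[7.8,0.22,0,0],[7.8,0.22,0,0]]'; python3 - <<'E'
from h import *
i=manip.get_image("side");cv2.imwrite("pics/s6.png",cv2.resize(i["color"][195:320,260:480,::-1],None,fx=3.6,fy=3.6,interpolation=cv2.INTER_CUBIC))
i=manip.get_image("scene");cv2.imwrite("pics/c6.png",cv2.resize(i["color"][220:365,240:400,::-1],None,fx=4,fy=4,interpolation=cv2.INTER_CUBIC))
E
```

```text
t: 8.65
ee_pos: [0.6061, -0.0118, 0.0363]
eef_rot: [[0.959, -0.0, 0.284], [-0.284, 0.0, 0.959], [-0.0, -1.0, 0.0]]
contact_force: [-0.1, -0.3, 0.0]
gripper_width: 0.004
```

View pics/s6.png

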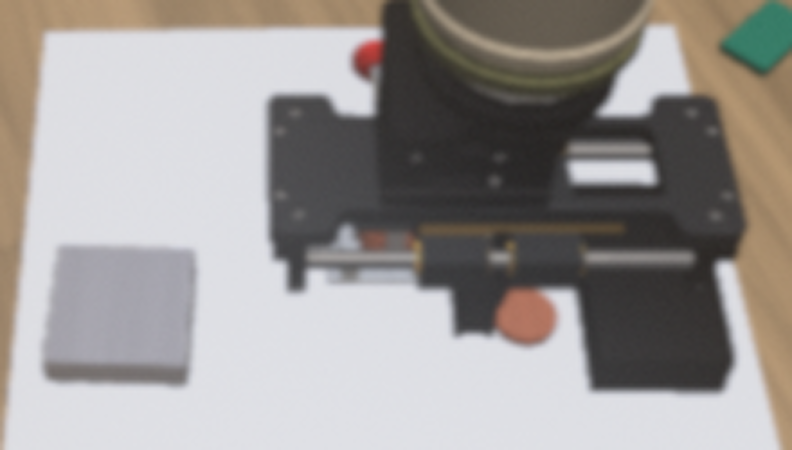

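View pics/c6.png

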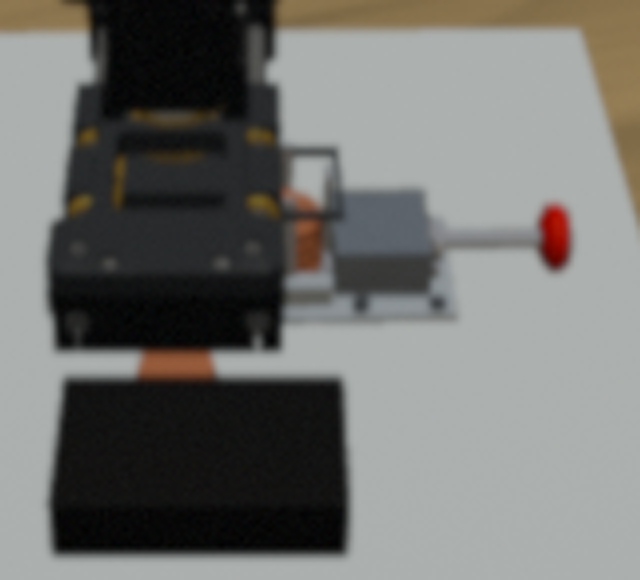

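```bash
python3 - <<'E'
from h import *
s=manip.state();R=s["eef_rot"]
p=at(manip.get_image("side"),(260+526/3.6,195+314.5/3.6),.019);print("slug",R.T@(p-s["ee_pos"])*100)
for p in([.6725,.0305,0],[.646,-.063,0]): print("blk",R.T@(np.array(p)-s["ee_pos"])*100)
E
```

```text
slug [ 2.38543093  1.73464387 -0.2333372 ]
blk [5.18014219 3.63473375 5.93339186]
blk [ 5.29303211  3.63419282 -3.78423416]
```

```bash
python3 -m pendant '[[0.4,0,0,0],[0.7,0,0,0],[1.0,0,0,0],[1.2,0,0,0],[1.3,0,0,0],[1.35,0,0,0],[1.35,0,0,0]]'; python3 - <<'E'
from h import *
s=manip.state();print(s["contact_force"])
i=manip.get_image("side");cv2.imwrite("pics/s7.png",cv2.resize(i["color"][235:320,360:480,::-1],None,fx=6.6,fy=6.6,interpolation=cv2.INTER_CUBIC))
i=manip.get_image("scene");cv2.imwrite("pics/c7.png",cv2.resize(i["color"][220:365,240:400,::-1],None,fx=4,fy=4,interpolation=cv2.INTER_CUBIC))
E
```

```text
t: 9.68
ee_pos: [0.619, -0.0156, 0.0363]
eef_rot: [[0.959, -0.0, 0.284], [-0.284, 0.0, 0.959], [-0.0, -1.0, 0.0]]
contact_force: [-1.8, 0.6, 1.3]
gripper_width: 0.007
[-1.83762438  0.60124802  1.34201984]
```

View pics/s7.png

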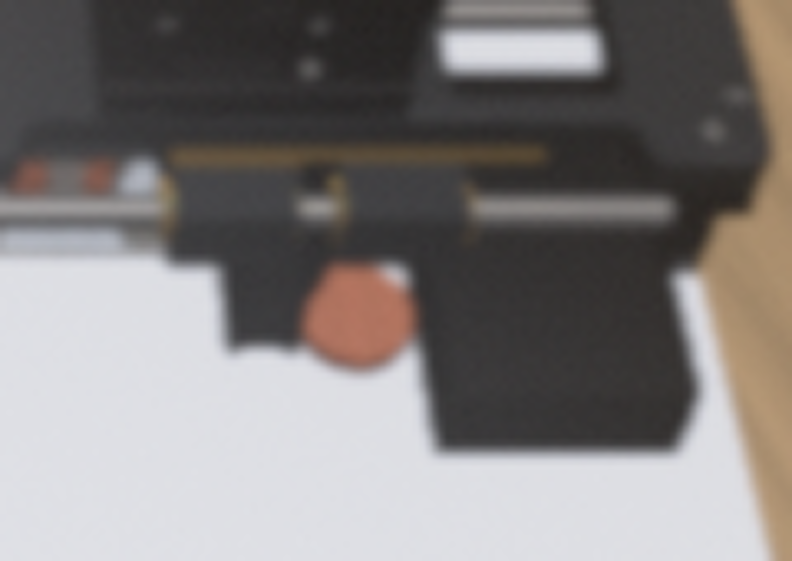

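View pics/c7.png

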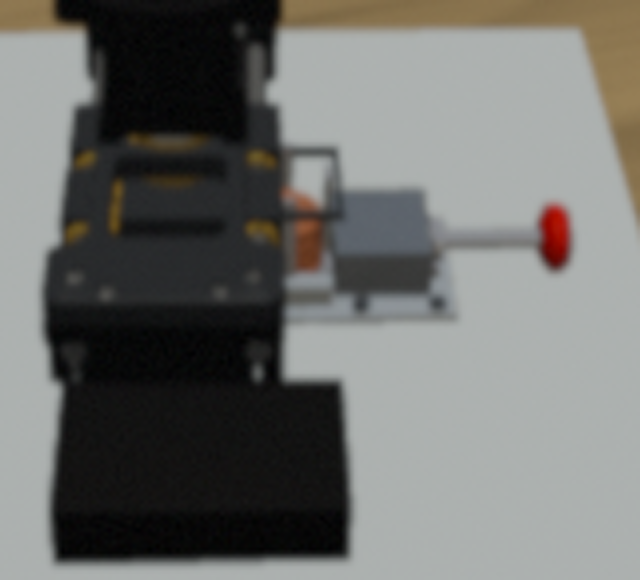

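Slug touches the block (force rose, block moved about 1–2 mm). Backing off and lifting clear.

```bash
python3 -m pendant '[[-0.5,0,0,0],[-1.5,0,0,0],[-2,0,0,0],[-2,-4,0,0],[-2,-9,0,0],[-5,-14,-2,0],[-9,-17,-5,0],[-12,-17,-5,0],[-12,-17,-5,0]]'; python3 - <<'E'
from h import *
i=manip.get_image("side");cv2.imwrite("pics/s8.png",cv2.resize(i["color"][195:320,260:480,::-1],None,fx=3.6,fy=3.6,interpolation=cv2.INTER_CUBIC))
i=manip.get_image("scene");cv2.imwrite("pics/c8.png",cv2.resize(i["color"][220:365,240:400,::-1],None,fx=4,fy=4,interpolation=cv2.INTER_CUBIC))
E
```

```text
t: 10.9
ee_pos: [0.4886, -0.0292, 0.2072]
eef_rot: [[0.959, 0.002, 0.284], [-0.284, 0.0, 0.959], [0.002, -1.0, 0.001]]
contact_force: [-0.3, -0.5, 0.3]
gripper_width: 0.002
```

View pics/s8.png

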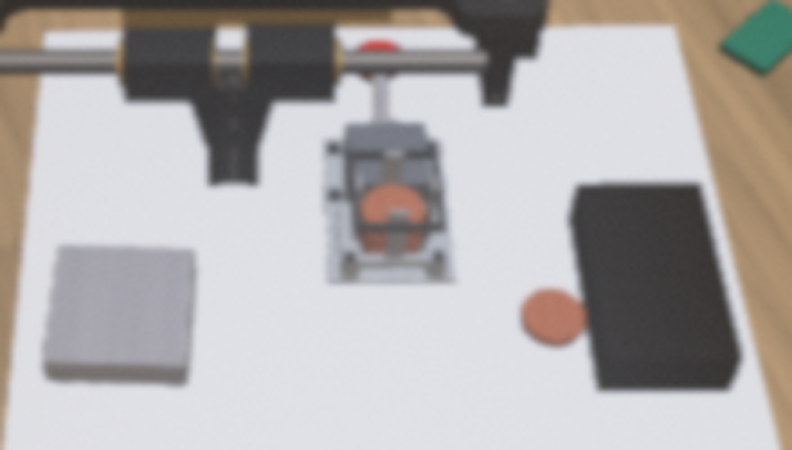

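View pics/c8.png

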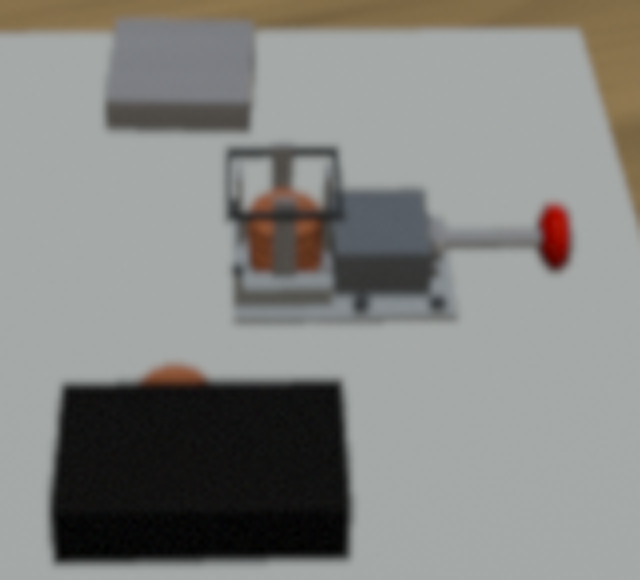

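Slug at side-crop (553,316) lies flat against the block's long side, about 1 cm from its middle. The plunger is home, four slugs remain in the magazine, and the bystanders in view have not moved. Handing in.

```bash
python3 - <<'E'
from bench import manip
print(manip.job_done())
E
```

```text
the job is handed in; nothing more can be done
None
```

I handed the job in at about 11 s with one slug dispensed and resting against the long side of the black block; no verdict came back.

- **Dispensing:** I pressed the plunger with closed fingertips until the force jumped to about 22–26 N with no further travel, so I took it to be on its stop. I then backed off. The pictures showed the knob home and one slug flat on the board.
- **Sliding:** I pushed the slug about 7 cm sideways until it touched the block's long side. The block shifted by roughly 1–2 mm, and I then withdrew the gripper.
- **Last pictures:** These show the slug flat against the block, about 1 cm from the middle of that side. The plunger is home, the remaining slugs are still in the magazine, and the steel bench block has not moved.
- **Not checked:** The jar and the tweezers were outside the last crops, so I did not look at them again. The arm stayed clear of them and no unexpected force showed.

No check failed. The cameras disagreed with each other by about 2–3 mm on positions.

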